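Find the full clip tin by weight and bin the empty one

TASK

The two clip tins on the desk look the same, but one is full and the other is empty: lift first the left one and then the right one clear of the desk to feel which is heavier. Lay the full one flat in the wooden desk tray, set down rather than dropped, and drop the empty one into the small pedal bin; open the bin with its pedal only, never by the lid, and afterwards ease the pedal fully back up so that the lid closes gently. Leave the tray, the charger in it, the mug and the eraser where they are.

Things in the scene. Friction and masses are not known exactly. Their poses are not given: they have to be found in the camera images.
- tin_left_center (a point): the left of two clip tins that look alike (pale sides, green lid that stays shut), 64 mm wide (own x) x 98 long (own y) x 25 high; this is its centre, 12.5 mm above its underside. One tin is full (0.28 to 0.36 kg), the other empty (0.08 to 0.10 kg); which is which changes. It lies flat on the desk, long side roughly away from the robot; take it across its 64 mm width
- tin_right_center (a point): the right of two clip tins that look alike (pale sides, green lid that stays shut), 64 mm wide (own x) x 98 long (own y) x 25 high; this is its centre, 12.5 mm above its underside. One tin is full (0.28 to 0.36 kg), the other empty (0.08 to 0.10 kg); which is which changes. It lies flat on the desk, long side roughly away from the robot; take it across its 64 mm width
- tray: shallow oak desk tray, loose, 190 x 190 mm outside, 20 mm high, walls 6 mm thick, inner floor 178 x 178 mm at 5 mm; origin at the centre of its underside, x and y along its sides, z up
- charger: white charging block 36 x 36 x 28 mm standing in the tray near the middle or end of the tray's -y wall; origin at the centre of its underside; leave it there
- bin: small desk-top pedal bin, steel with black collar and plinth, body 146 mm deep (x) x 118 mm wide (y) x 150 mm high, fixed; origin at the centre of its underside; its front with the pedal faces its own -x, the lid's hinge is at its +x side. Inside 138 x 110 mm, floor at 40 mm height, mouth at 150 mm
- bin_mouth (a point): centre of the bin's mouth, 150 mm above the desk; axes as the bin's. Open, the lid stands behind it: 76 mm towards the bin's +x at the mouth, leaning 10 degrees away, 150 mm tall
- bin_tread (a point): centre of the top face of the pedal's tread, a black plate 36 x 36 x 8 mm, 62 mm in front of the bin's front face, about 49 mm above the desk when up and 26 mm when pressed; free at its sides and beneath: press it from above; to bring it back, pinch it across its width (the bin's y) and lift
- bin_pedal (a joint): pedal angle, rad: 0 up (lid shut), 0.20 fully pressed (24 mm at the tread). It has no spring but a stiff pivot: it stays wherever it is left, and takes about 2 to 6 N at the tread either way
- bin_lid (a joint): lid angle, rad: 0 shut, 1.75 fully open (just past upright). Linked to the pedal: 8.75 times the pedal's angle. Returning the tread faster than about 60 mm/s slams it
- mug: dark mug with a handle, 86 mm across, 118 mm with the handle, 96 mm high, on a coaster at the right near the robot; origin at the middle of its underside; a bystander
- eraser: eraser 22 x 56 x 12 mm lying between tray and bin; origin at the centre of its underside; a bystander

How it is judged:
By the outcome, as a careful person would: the job done as asked, in the order asked, and still so for the second after the job is handed in, with the robot touching nothing.
It also fails if it takes over 72 s, if anything falls off the work surface, if the arm or the gripper's body presses on something with over 40 N, if the wrist force passes 120 N, or if a joint passes its speed limit or range.

ROBOT

A 6-joint arm with a two-finger parallel gripper is mounted at the origin on the work surface; the furniture and walls round the work are solid. World frame = base frame: x ahead of the robot, y to its left, z up, the work surface at z = 0. Lengths are in m, angles in rad, forces in N, time in s.
With the tool pointing down it reaches from about 0.35 to 0.975 m from the base axis. Payload 4.9 kg.
Tool frame: the origin (TCP) lies at the very end of the fingers, on their centre line; the grasp point (between the pads) lies 19 mm behind it; z points along the fingers, y is the line along which they close (so a half turn about z gives the same grasp; the last joint's range is limited). The gripper opens to 85 mm and grips with 20 to 120 N. Pads are 22 mm wide; open, the fingers measure 114 mm over their backs; the gripper's body (76 mm by 85 mm) begins 54 mm behind the grasp point. The pads swing forward as they close: fully open they stand 13 mm farther back than shut.
Start: joints at [-1.315, 0.053, 1.613, -0, 1.476, -0.119], TCP at [0.229, -0.582, 0.201] pointing down, gripper open.
Joint ranges: [-3.01, 3.01], [-1.01, 2.22], [0.06, 2.58], [-1.02, 4.17], [0.09, 2.62], [-3.14, 3.14]. Speed limits (rad/s): [2.57, 2.57, 3.14, 3.14, 3.14, 3.14].

INTERFACE

Orientations are given as a rotation vector (axis times angle).
In Python, from station import ctrl gives the robot as it stands.
- The arm moves only by the shell command python3 -m crank 'ROWS' [OPENING] [FORCE]. ROWS is text: rows parted by semicolons, each of 4 numbers parted by spaces: the shift along the world's x, y, z in units of 0.5 m (1.0 is 0.5 m), then the turn about the world's z in units of 90 degrees (1.0 is 90 degrees). In form: x y z turn; .... A call has exactly 5 rows; each row shifts and turns the commanded pose from where the row before left it; what a row does not reach is not made up. A row lasts 1/12 s, in which the tool goes at most 41.7 mm and 7.16 degrees, less where a joint would pass 70% of its speed; a pose out of reach is approached as far as the arm can. A call with a number of a shift or a turn outside -1 to 1 is refused whole. A call with a gripper value outside its range is refused whole. OPENING is the opening in per cent of the stroke, from 0 (shut) to 100 (fully open), set as the call begins (- or left out, the last holds). The fingers move at their own pace and stop on an object; FORCE is the grip in N (left out, the last holds). Time passes only in rows, so rows that do not move let the fingers close, or fill a call up. It gives the time, the measured TCP pose, the force, the opening and the grip force at its end, in the units of the state.
- ctrl.get_obs(): the state, without advancing time (a new reading comes with each control period).
- ctrl.get_image(name): name is "side" or "top" or "wrist"; returns (picture, depth): 400x640x3 uint8, red, green, blue; 400x640 float32, m along the optical axis (not along the pixel's ray), 0 where there is no reading.
- ctrl.get_calibration(name): a dict with "fx", "fy", "cx", "cy" (pixels), "extrinsics" (4x4, takes a point from world to camera coordinates). Camera axes: x right, y down, z forward; pixel columns grow to the right and rows downward; lengths in m; the calibration is good to about 2 mm. The wrist camera is an equidistant fisheye: a pixel r from the principal point sees the ray r / f radians off the axis. A picture is of the moment at which its call begins: read the wrist's pose just before it. get_calibration takes no time and is no camera call; for the wrist camera it gives the pose at the moment of the call.
- ctrl.finish_job(): hands the job in; it is judged then, once.
The state is a dict: "t": time; "q": joint angles; "dq": joint speeds; "effort": joint torques, N m; "tool_pos": TCP position; "tool_rot": TCP orientation; "contact_force": force on the tool from outside, world axes, zero at the start; "wrist_torque": the same for the moment, N m; "opening": finger opening in m; "grip_force": force on a finger pad.
Only numpy, scipy, OpenCV 4.12 (cv2) and the standard library are available. Lean on these libraries where they do the work, as an engineer would, in place of code of your own. Each camera call takes 0.05 s, during which the arm holds its last target. There are 200 camera calls.

## Working session

There is one attempt and no reset: what is moved stays moved. The work goes in short steps, Python scripts to look and compute and a shell command to move; the robot and the scene stay as the last step left them, time stands still between calls to the robot, and variables do not carry over. Pictures are saved under pics/ and viewed, at most 14 in all, crops included, and the job is handed in when it is done.

```bash
ls; mkdir -p pics
cat > h.py <<'E'
import numpy as np, cv2
from station import ctrl
def save(n,f):
    im,d=ctrl.get_image(n); cv2.imwrite(f,im[:,:,::-1]); return im,d
def pts(n,d):
    c=ctrl.get_calibration(n); E=np.linalg.inv(c["extrinsics"])
    v,u=np.mgrid[:400,:640]
    P=np.stack([(u-c["cx"])/c["fx"]*d,(v-c["cy"])/c["fy"]*d,d],-1)
    return P@E[:3,:3].T+E[:3,3]
E
python3 - <<'E'
from h import *
for n in("top","side"):
    im,d=save(n,f"pics/{n}.png"); np.savez(f"{n}.npz",im=im,P=pts(n,d),d=d)
    c=ctrl.get_calibration(n);print(n,c["fx"],np.linalg.inv(c["extrinsics"])[:3].round(3).tolist())
o=ctrl.get_obs();print(o)
E
```

```text
pics
top 447.09852927640236 [[-0.069, -0.972, 0.223, 0.274], [-0.998, 0.067, -0.017, -0.071], [0.002, -0.224, -0.975, 1.119]]
side 509.7439354564828 [[-0.26, -0.423, 0.868, -0.739], [-0.965, 0.136, -0.224, 0.24], [-0.023, -0.896, -0.443, 0.776]]
{'t': 0.1, 'q': array([-1.31499076e+00,  5.33091027e-02,  1.61417183e+00, -3.81882697e-06,
        1.47601655e+00, -1.19001206e-01]), 'dq': array([ 0.00028001, -0.00190081, -0.00428357,  0.00033208,  0.00067882,
       -0.00063146]), 'effort': array([ 4.47113280e-04, -3.94900990e+01, -3.71363389e+01, -1.27282310e-04,
        3.92319736e-03,  3.27748388e-06]), 'tool_pos': array([ 0.22864531, -0.5809956 ,  0.19956566]), 'tool_rot': array([-3.08472055e+00, -5.84951571e-01,  2.10336478e-04]), 'contact_force': array([-0.337227  ,  0.51724781, -0.82587585]), 'wrist_torque': array([-0.02113928,  0.01195863,  0.01929945]), 'grip_force': 0.0, 'opening': 0.08536028067338375}
```

View pics/top.png

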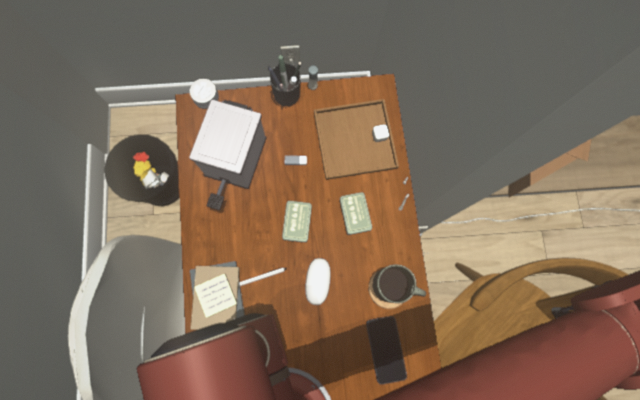

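View pics/side.png

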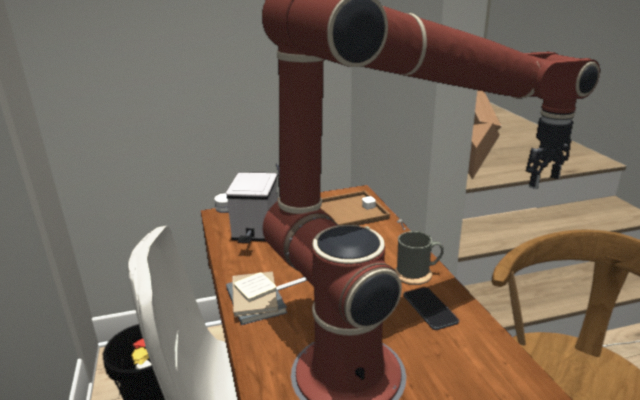

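The top view shows the left tin at about (297,221), the right tin at (356,213) and the tray at (357,139), with the charger at (380,131). The eraser is at (296,160), the bin lid at (228,136), the tread at (217,202) and the mug at (395,285). The side view shows the bin front and tread at about (245,240).

Run:
```python
from h import *
z=np.load("top.npz");im=z["im"];P=z["P"];d=z["d"]
c=ctrl.get_calibration("top");E=np.linalg.inv(c["extrinsics"])
def ray(u,v,h):
    r=E[:3,:3]@np.array([(u-c["cx"])/c["fx"],(v-c["cy"])/c["fy"],1]);return E[:3,3]+r*(h-E[2,3])/r[2]
def rect(mask,h,name,box):
    m=np.zeros(mask.shape,np.uint8);u0,v0,u1,v1=box;m[v0:v1,u0:u1]=mask[v0:v1,u0:u1]
    m=cv2.morphologyEx(m*255,cv2.MORPH_CLOSE,np.ones((3,3)))
    k=max(cv2.findContours(m,0,1)[0],key=cv2.contourArea)
    w=np.array([ray(*p[0],h)[:2] for p in k],np.float32)
    r=cv2.minAreaRect(w*1000);print(name,[np.round(x,1) for x in r],np.median(P[m>0],0).round(3), len(k))
hsv=cv2.cvtColor(im,cv2.COLOR_RGB2HSV);H,S,V=[hsv[...,i].astype(int) for i in range(3)]
print("px",hsv[221,297],hsv[213,356],hsv[230,330],hsv[139,350],hsv[140,300],hsv[202,217],hsv[150,228], P[221,297],P[139,350],P[230,330],P[202,215],P[140,225])
hz=P[...,2]
for n,b in(("tinL",(275,190,320,250)),("tinR",(335,185,378,243))): rect((hz>.012)&(d>0),.025,n+"z",b); rect(((S<110)|(H>22))&(V>60),.025,n+"c",b)
rect(hz>.010,.02,"tray",(305,92,405,185))
rect((S<60)&(V>120),.028,"charger",(365,118,392,145))
rect(hz>.13,.165,"lid",(180,90,275,190))
rect((hz>.035)&(hz<.08),.049,"tread",(195,185,235,215))
rect((hz>.008),.012,"eraser",(278,148,312,170))
```

```text
px [ 41  38 195] [ 41  39 194] [ 13 162 167] [ 15 119 174] [ 12 155 151] [14 34 82] [ 10   3 241] [ 0.45949805 -0.05792901  0.0278164 ] [ 0.67212478 -0.21070865  0.00405517] [ 4.35581301e-01 -1.39143347e-01  1.12307121e-05] [0.51633386 0.13858156 0.05010322] [0.63405645 0.09152921 0.15823023]
tinLz [array([461.3, -57.5]), array([62.8, 98.2]), np.float64(79.5)] [ 0.46  -0.058  0.025] 120
tinLc [array([460.2, -57.1]), array([ 66.1, 102.1]), np.float64(79.7)] [ 0.459 -0.057  0.025] 122
tinRz [array([ 471.4, -204.9]), array([97.8, 63.1]), np.float64(7.4)] [ 0.471 -0.205  0.025] 118
tinRc [array([ 470.7, -203.8]), array([100.7,  66.6]), np.float64(7.6)] [ 0.47  -0.204  0.025] 120
tray [array([ 670.1, -224. ]), array([198.8, 197.7]), np.float64(3.3)] [ 0.67  -0.256  0.019] 285
charger [array([ 678.2, -289. ]), array([39.4, 40.1]), np.float64(7.9)] [ 0.676 -0.289  0.032] 49
lid [array([642.8,  89.1]), array([130. , 168.2]), np.float64(69.2)] [0.642 0.087 0.161] 226
tread [array([531.4, 134.3]), array([36.1, 61.3]), np.float64(70.2)] [0.522 0.136 0.049] 67
eraser [array([623. , -63.9]), array([55.6, 22.3]), np.float64(82.8)] [ 0.623 -0.064  0.013] 57
```

Run:
```python
from h import *
a=cv2.imread("pics/top.png")[85:255,170:410]
cv2.imwrite("pics/crop1.png",cv2.resize(a,None,fx=3.3,fy=3.3,interpolation=cv2.INTER_CUBIC))
```

```text
(no output)
```

View pics/crop1.png

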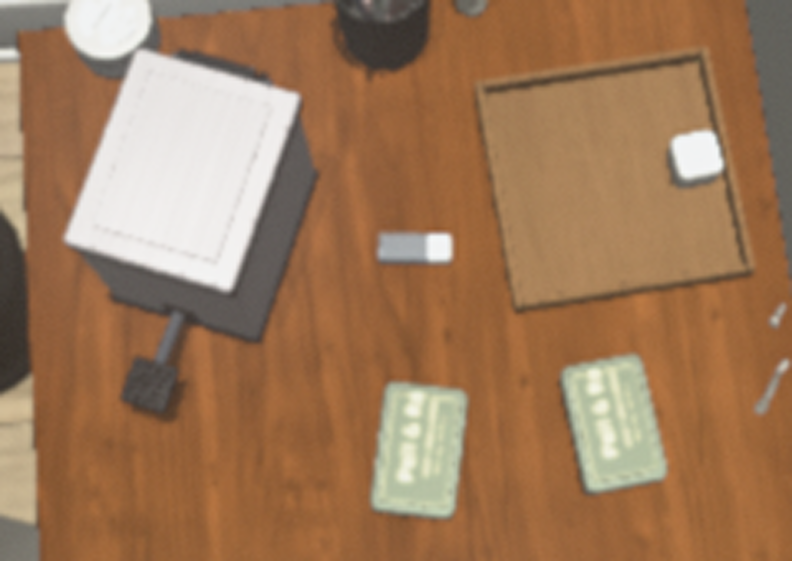

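The enlarged crop agrees with the masks: left tin (420,450), right tin (613,423), tread (150,385), and the tray with the charger at its right wall (697,157). Next I move above the left tin.

```bash
R='.031 .07 0 -.024;.031 .07 0 -.024;.031 .07 0 -.024;.031 .07 0 -.024;.031 .07 0 -.024'
python3 -m crank '.031 .07 0 -.024;.031 .07 0 -.024;.031 .07 0 -.024;.031 .07 0 -.024;.031 .07 0 -.024' 100 40
python3 -m crank '.031 .07 0 -.024;.031 .07 0 -.024;.031 .07 0 -.024;.031 .07 0 -.024;.031 .07 0 -.024'
python3 -m crank '.031 .07 0 -.024;.031 .07 0 -.024;.031 .07 0 -.024;.031 .07 0 -.024;.031 .07 0 -.024'
python3 -m crank '0 0 -.08 0;0 0 -.08 0;0 0 0 0;0 0 0 0;0 0 0 0'
python3 - <<'E'
from h import *
save("wrist","pics/w1.png")
o=ctrl.get_obs();print(o["tool_pos"],o["tool_rot"],np.degrees(2*np.arctan2(o["tool_rot"][1],o["tool_rot"][0])))
c=ctrl.get_calibration("wrist");E=np.array(c["extrinsics"]);print(c["fx"],c["cx"],c["cy"],np.linalg.inv(E)[:3].round(3))
for p in([.461,-.057,.025],o["tool_pos"]):
    q=E@np.r_[p,1];r=np.hypot(q[0],q[1]);t=np.arctan2(r,q[2]);print(c["cx"]+c["fx"]*t*q[0]/r,c["cy"]+c["fx"]*t*q[1]/r)
E
```

```text
t: 0.52
tool_pos: [0.3065, -0.4047, 0.2]
tool_rot: [-3.127, -0.288, 0.0]
contact_force: [1.5, -0.2, 0.4]
opening: 0.0855
grip_force: 0.0
t: 0.93
tool_pos: [0.3839, -0.2297, 0.2003]
tool_rot: [-3.141, 0.007, 0.0]
contact_force: [0.3, -1.2, -0.5]
opening: 0.0854
grip_force: 0.0
t: 1.35
tool_pos: [0.4614, -0.0546, 0.2004]
tool_rot: [3.127, -0.302, 0.0]
contact_force: [-0.2, 0.1, 0.5]
opening: 0.0855
grip_force: 0.0
t: 1.77
tool_pos: [0.462, -0.0571, 0.1223]
tool_rot: [3.127, -0.3, 0.002]
contact_force: [0.4, -0.5, 0.4]
opening: 0.0855
grip_force: 0.0
[ 0.46290488 -0.05750319  0.12351093] [ 3.12643958 -0.30042162  0.00635967] -10.977473928519608
309.70691628693146 315.6812157972042 196.9875042327037 [[-0.191 -0.94  -0.283  0.536]
 [-0.982  0.184  0.054 -0.073]
 [ 0.002  0.288 -0.958  0.298]]
314.0798175762235 190.8986399621518
313.75495430508795 231.1821397400913
```

View pics/w1.png

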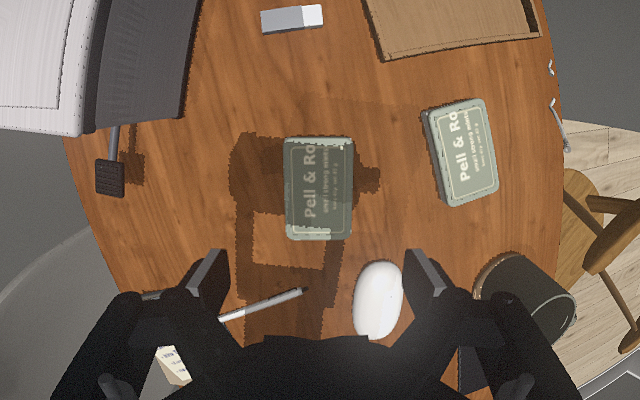

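The wrist view shows the left tin centred at about (318,188), square to the fingers and within 3 mm of the prediction at (314,191). I descend, grip and lift.

```bash
python3 -m crank '0 -.002 -.06 0;0 0 -.06 0;0 0 -.06 0;0 0 -.04 0;0 0 -.029 0' 100 40
python3 -m crank '0 0 0 0;0 0 0 0;0 0 0 0;0 0 0 0;0 0 0 0' 60 40
python3 -m crank '0 0 0 0;0 0 0 0;0 0 0 0;0 0 0 0;0 0 0 0'
python3 -m crank '0 0 .02 0;0 0 .03 0;0 0 .03 0;0 0 .03 0;0 0 .01 0'
python3 -m crank '0 0 0 0;0 0 0 0;0 0 0 0;0 0 0 0;0 0 0 0'
python3 -m crank '0 0 0 0;0 0 0 0;0 0 0 0;0 0 0 0;0 0 0 0'
```

```text
t: 2.23
tool_pos: [0.4624, -0.0586, -0.0031]
tool_rot: [3.127, -0.301, 0.003]
contact_force: [0.1, -0.4, 1.2]
opening: 0.0854
grip_force: 0.0
t: 2.65
tool_pos: [0.463, -0.0582, -0.0018]
tool_rot: [3.127, -0.299, 0.006]
contact_force: [-0.2, 0.2, -0.4]
opening: 0.0515
grip_force: 0.0
t: 3.07
tool_pos: [0.4612, -0.0575, -0.0038]
tool_rot: [-3.127, 0.299, 0.0]
contact_force: [-0.1, 0.0, 0.3]
opening: 0.0508
grip_force: 0.0
t: 3.48
tool_pos: [0.4631, -0.0581, 0.0593]
tool_rot: [3.126, -0.299, 0.007]
contact_force: [0.2, -0.8, -0.8]
opening: 0.0516
grip_force: 0.0
t: 3.9
tool_pos: [0.4605, -0.0574, 0.0552]
tool_rot: [-3.127, 0.299, 0.003]
contact_force: [-0.9, -0.7, 0.0]
opening: 0.051
grip_force: 0.0
t: 4.32
tool_pos: [0.4613, -0.0576, 0.0562]
tool_rot: [-3.127, 0.299, 0.0]
contact_force: [-0.4, -0.4, -1.5]
opening: 0.0513
grip_force: 0.0
```

Run:
```python
from h import *
a,_=ctrl.get_image("wrist");b,_=ctrl.get_image("top")
b=cv2.resize(b[150:280,240:410],(680,520),interpolation=cv2.INTER_CUBIC)
im=np.hstack([cv2.resize(a,(420,262)),cv2.resize(b,(343,262))])
cv2.imwrite("pics/w2.png",im[:,:,::-1])
```

```text
(no output)
```

View pics/w2.png

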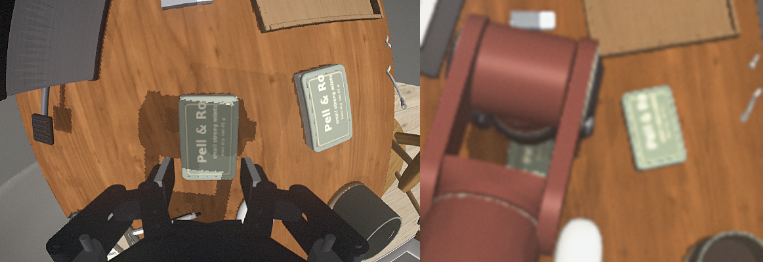

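The picture shows the left tin not moved, at about (210,137) in the wrist half, with the fingertips short of it at (165,170) and (245,175). I check the fingertip positions with the wrist depth.

```bash
cat >> h.py <<'E'
def wpts():
    c=ctrl.get_calibration("wrist");E=np.linalg.inv(c["extrinsics"]);im,d=ctrl.get_image("wrist")
    v,u=np.mgrid[:400,:640];x=u-c["cx"];y=v-c["cy"];r=np.hypot(x,y)+1e-9;t=r/c["fx"];k=np.tan(np.minimum(t,1.5))/r
    P=np.stack([x*k*d,y*k*d,d],-1);return im,d,P@E[:3,:3].T+E[:3,3]
E
python3 - <<'E'
from h import *
im,d,P=wpts();o=ctrl.get_obs();print(o["tool_pos"],o["opening"])
m=(d>0)&(P[...,2]>.035)&(P[...,2]<.12)
print(m.sum())
t=o["tool_pos"];L=P-t
a=np.radians(-11);X=L[...,0]*np.cos(a)+L[...,1]*np.sin(a);Y=-L[...,0]*np.sin(a)+L[...,1]*np.cos(a)
for s in(1,-1):
    k=m&(Y*s>0)&(abs(Y)<.09)&(abs(X)<.04)
    zz=L[...,2][k];print(s,k.sum(),"z",np.percentile(zz,[0,1,5,20]).round(4))
    kk=k&(L[...,2]<zz.min()+.008);print("tip X",X[kk].min(),X[kk].max(),"Y",Y[kk].min(),Y[kk].max())
k=(d>0)&(P[...,2]>.018)&(P[...,2]<.034)&(abs(Y)<.07)&(abs(X)<.08)
print("tin z",np.median(P[...,2][k]),"ctr",P[k][:,:2].min(0),P[k][:,:2].max(0),X[k].min(),X[k].max(),Y[k].min(),Y[k].max())
print("desk",np.median(P[100:130,190:230,2][d[100:130,190:230]>0]))
E
```

```text
[ 0.46132912 -0.05760347  0.05623594] 0.051066769877025825
26691
1 1097 z [0.0345 0.0356 0.0392 0.0446]
tip X -0.009870380413193693 0.012286255645054985 Y 0.02405012407572184 0.03616807996891194
-1 1108 z [0.0345 0.0358 0.039  0.0445]
tip X -0.010297781569413767 0.012163995166067157 Y -0.03884138845813629 -0.02631144856840283
tin z 0.026065304474648124 ctr [ 0.407998   -0.09878538] [ 0.51258505 -0.02129092] -0.049726240936462496 0.04846101178374098 -0.034463062654883365 0.02918210124454556
desk 0.0007665452739785694
```

The depth shows the fingertips really end about 34 mm behind the reported TCP at this opening, so the fingers closed above the lid. I open, go lower and measure again.

```bash
cat > tip.py <<'E'
from h import *
def tips():
    im,d,P=wpts();o=ctrl.get_obs();t=o["tool_pos"];rv=o["tool_rot"]
    R=cv2.Rodrigues(rv)[0];L=(P-t)@R   # tool axes, z along fingers
    for s in(1,-1):
        k=(d>0)&(L[...,1]*s>.0)&(abs(L[...,1])<.062)&(abs(L[...,0])<.015)&(L[...,2]>-.06)&(P[...,2]>.0)
        k&=(im.max(-1)<75)|False
        z=L[...,2][k]
        if len(z): print(s,len(z),"tip tool-z max pct",np.percentile(z,[100,98,90]).round(4),"worldz",np.percentile(P[...,2][k],[0,2]).round(4))
    print("tcp",t.round(4),"open",o["opening"].__round__(4),"F",o["contact_force"].round(1))
if __name__=="__main__": tips()
E
python3 tip.py
python3 -m crank '0 -.003 0 0;0 0 0 0;0 0 0 0;0 0 -.04 0;0 0 -.04 0' 100
python3 -m crank '0 0 -.03 0;0 0 -.02 0;0 0 -.02 0;0 0 0 0;0 0 0 0'
python3 tip.py
python3 - <<'E'
from h import *
save("wrist","pics/w3.png")
E
```

```text
1 626 tip tool-z max pct [ 0.0543 -0.0366 -0.0407] worldz [0.002  0.0928]
-1 642 tip tool-z max pct [ 0.0552 -0.0364 -0.0407] worldz [0.0011 0.0927]
tcp [ 0.4613 -0.0576  0.0563] open 0.051 F [ 0.1 -0.2 -0.3]
t: 4.93
tool_pos: [0.4631, -0.0596, 0.0174]
tool_rot: [3.126, -0.299, 0.007]
contact_force: [0.6, -0.0, 0.2]
opening: 0.0849
grip_force: 0.0
t: 5.35
tool_pos: [0.4612, -0.0591, -0.019]
tool_rot: [-3.127, 0.299, 0.001]
contact_force: [0.3, 0.2, 0.5]
opening: 0.0852
grip_force: 0.0
1 509 tip tool-z max pct [-0.0183 -0.0445 -0.047 ] worldz [0.0001 0.0263]
-1 527 tip tool-z max pct [-0.019  -0.0448 -0.0469] worldz [0.0007 0.0265]
tcp [ 0.4619 -0.0592 -0.0182] open 0.0853 F [ 0.3 -0.7  0.4]
```

View pics/w3.png

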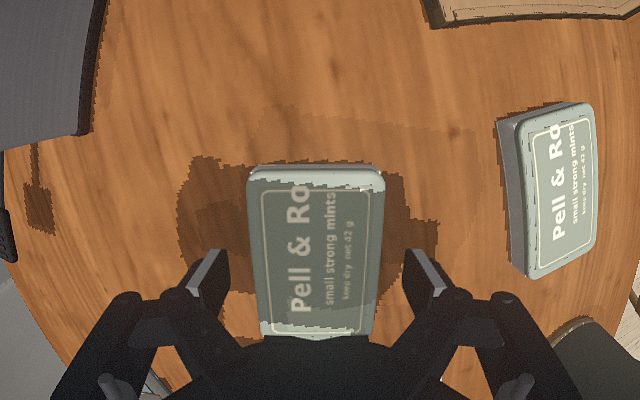

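The picture shows the fingers straddling the tin, with tips at (225,255) and (410,255), still about 26 mm above the desk. I go about 16 mm lower, then grip.

```bash
python3 -m crank '0 0 -.016 0;0 0 -.016 0;0 0 0 0;0 0 0 0;0 0 0 0' 100 40
python3 -m crank '0 0 0 0;0 0 0 0;0 0 0 0;0 0 0 0;0 0 0 0' 55 40
python3 -m crank '0 0 0 0;0 0 0 0;0 0 .02 0;0 0 .03 0;0 0 .03 0'
python3 -m crank '0 0 .02 0;0 0 0 0;0 0 0 0;0 0 0 0;0 0 0 0'
for i in 1 2 3; do python3 -m crank '0 0 0 0;0 0 0 0;0 0 0 0;0 0 0 0;0 0 0 0'; done | grep -E 'contact|open|grip|pos'
python3 - <<'E'
from h import *
print(ctrl.get_obs())
E
```

```text
t: 5.87
tool_pos: [0.4612, -0.0591, -0.035]
tool_rot: [-3.127, 0.299, 0.001]
contact_force: [1.2, -0.7, 1.1]
opening: 0.0853
grip_force: 0.0
t: 6.28
tool_pos: [0.4618, -0.0592, -0.0342]
tool_rot: [3.127, -0.299, 0.001]
contact_force: [-2.0, 0.9, 4.0]
opening: 0.0618
grip_force: 44.3
t: 6.7
tool_pos: [0.4596, -0.0586, 0.0044]
tool_rot: [-3.127, 0.299, 0.005]
contact_force: [1.7, -0.2, -2.9]
opening: 0.0621
grip_force: 45.0
t: 7.12
tool_pos: [0.4602, -0.0588, 0.0139]
tool_rot: [-3.127, 0.299, 0.004]
contact_force: [-0.4, 0.1, -3.2]
opening: 0.0621
grip_force: 45.1
tool_pos: [0.4612, -0.0591, 0.0151]
contact_force: [-0.8, -0.5, -3.3]
opening: 0.062
grip_force: 45.1
tool_pos: [0.4613, -0.0591, 0.0152]
contact_force: [-0.7, 0.6, -2.4]
opening: 0.062
grip_force: 45.1
tool_pos: [0.4613, -0.0591, 0.0152]
contact_force: [1.1, -0.4, -3.0]
opening: 0.0623
grip_force: 45.1
{'t': 8.3667, 'q': array([-2.87637982e-01, -1.40018125e-01,  2.12859601e+00,  2.76776139e-05,
        1.15301823e+00,  1.47385224e+00]), 'dq': array([ 0.00082817, -0.00038987,  0.00057306,  0.0013077 ,  0.00017341,
        0.00045103]), 'effort': array([ 5.69292861e-04, -2.73939371e+01, -3.37158859e+01, -5.92213546e-04,
        7.42385339e-03,  1.35257778e-05]), 'tool_pos': array([ 0.46129496, -0.05908336,  0.015201  ]), 'tool_rot': array([-3.12729624e+00,  2.99102757e-01, -2.26083471e-06]), 'contact_force': array([ 1.09167131, -0.40142707, -2.96227039]), 'wrist_torque': array([-0.01814354, -0.0116032 , -0.05755578]), 'grip_force': 45.087236166000366, 'opening': 0.06231838890892369}
```

The left tin pulls about 3.0 N, so it is the full one. I set it back down and go on to lift the right one.

```bash
python3 -m crank '0 0 -.03 0;0 0 -.03 0;0 0 -.02 0;0 0 -.01 0;0 0 -.008 0'
python3 -m crank '0 0 0 0;0 0 -.002 0;0 0 0 0;0 0 0 0;0 0 0 0' | grep -E 'pos|contact'
python3 -m crank '0 0 0 0;0 0 0 0;0 0 0 0;0 0 .05 0;0 0 .06 0' 100
python3 -m crank '.004 -.058 .02 .041;.004 -.058 0 .041;.004 -.058 0 .041;.004 -.058 0 .041;.004 -.058 0 .041'
python3 -m crank '0 0 0 0;0 0 0 0;0 0 0 0;0 0 0 0;0 0 0 0'
python3 - <<'E'
from h import *
im,d,P=wpts();o=ctrl.get_obs();R=cv2.Rodrigues(o["tool_rot"])[0];L=(P-o["tool_pos"])@R
k=(d>0)&(P[...,2]>.019)&(P[...,2]<.03)&(abs(L[...,0])<.08)&(abs(L[...,1])<.06)
k=cv2.morphologyEx(k.astype(np.uint8),cv2.MORPH_OPEN,np.ones((5,5)))>0
r=cv2.minAreaRect((P[k][:,:2]*1000).astype(np.float32));print(o["tool_pos"],o["tool_rot"],np.degrees(2*np.arctan2(o["tool_rot"][1],o["tool_rot"][0])),r)
E
```

```text
t: 8.78
tool_pos: [0.4607, -0.0589, -0.0344]
tool_rot: [-3.127, 0.299, 0.003]
contact_force: [-14.4, 3.1, 31.0]
opening: 0.062
grip_force: 47.9
tool_pos: [0.4621, -0.0593, -0.0342]
contact_force: [0.0, -1.0, -1.2]
t: 9.62
tool_pos: [0.4585, -0.0583, 0.0183]
tool_rot: [-3.126, 0.299, 0.01]
contact_force: [0.7, 0.1, 0.1]
opening: 0.0854
grip_force: 0.0
t: 10.03
tool_pos: [0.4715, -0.2055, 0.0307]
tool_rot: [3.134, 0.211, 0.001]
contact_force: [0.2, 0.6, 0.4]
opening: 0.0855
grip_force: 0.0
t: 10.45
tool_pos: [0.4711, -0.2029, 0.0299]
tool_rot: [-3.134, -0.208, 0.001]
contact_force: [-0.4, 0.1, 0.9]
opening: 0.0853
grip_force: 0.0
[ 0.47116433 -0.2029845   0.03001422] [-3.13433861e+00 -2.08040014e-01  4.74616822e-04] -352.40518792813674 ((470.4902648925781, -207.67556762695312), (97.86790466308594, 63.08831787109375), 7.639524459838867)
```

```bash
python3 -m crank '0 -.006 -.03 0;0 0 -.04 0;0 0 -.03 0;0 0 -.02 0;0 0 -.009 0' 100 40
python3 -m crank '0 0 0 0;0 0 0 0;0 0 0 0;0 0 0 0;0 0 0 0' 55 40
python3 -m crank '0 0 0 0;0 0 0 0;0 0 .02 0;0 0 .03 0;0 0 .03 0'
for i in 1 2 3; do python3 -m crank '0 0 .007 0;0 0 0 0;0 0 0 0;0 0 0 0;0 0 0 0'; done
```

```text
t: 10.92
tool_pos: [0.4702, -0.2058, -0.036]
tool_rot: [-3.133, -0.207, 0.004]
contact_force: [0.4, 1.6, 1.0]
opening: 0.0854
grip_force: 0.0
t: 11.33
tool_pos: [0.4719, -0.2075, -0.0335]
tool_rot: [3.134, 0.206, 0.002]
contact_force: [0.4, 0.5, 1.7]
opening: 0.0618
grip_force: 43.8
t: 11.75
tool_pos: [0.4705, -0.2066, 0.0059]
tool_rot: [-3.134, -0.206, 0.003]
contact_force: [-0.8, 0.2, -1.3]
opening: 0.0618
grip_force: 44.0
t: 12.17
tool_pos: [0.4704, -0.2066, 0.008]
tool_rot: [-3.134, -0.206, 0.003]
contact_force: [0.4, -0.3, -0.8]
opening: 0.0619
grip_force: 44.0
t: 12.58
tool_pos: [0.4713, -0.2071, 0.0126]
tool_rot: [-3.135, -0.206, 0.0]
contact_force: [0.4, -0.2, -1.0]
opening: 0.0619
grip_force: 44.0
t: 13.0
tool_pos: [0.4713, -0.2071, 0.0162]
tool_rot: [3.135, 0.206, 0.0]
contact_force: [0.2, 0.8, -1.0]
opening: 0.0619
grip_force: 44.0
```

The right tin pulls about 1.0 N, so it is empty. I set it down gently, regrip the full left one and lift it. I also pin down the tray's yaw from the saved top view.

```bash
python3 -m crank '0 0 -.03 0;0 0 -.03 0;0 0 -.02 0;0 0 -.01 0;0 0 -.004 0' | grep -E 'pos|contact'
python3 -m crank '0 0 -.003 0;0 0 -.002 0;0 0 -.002 0;0 0 0 0;0 0 0 0'| grep -E 'pos|contact'
python3 -m crank '0 0 0 0;0 0 0 0;0 0 0 0;0 0 .05 0;0 0 .06 0' 100
python3 -m crank '-.004 .06 .02 -.041;-.004 .06 0 -.041;-.004 .06 0 -.041;-.004 .06 0 -.041;-.004 .06 0 -.041'
python3 -m crank '0 0 0 0;0 0 0 0;0 0 0 0;0 0 0 0;0 0 0 0'
python3 - <<'E'
from h import *
z=np.load("top.npz");im=z["im"]
c=ctrl.get_calibration("top");E=np.linalg.inv(c["extrinsics"])
hsv=cv2.cvtColor(im,cv2.COLOR_RGB2HSV).astype(int)
P=z["P"]; 
# tray rim points: height band, fit a line per side
for nm,b in(("left",(312,115,326,170)),("front",(335,165,385,182))):
    u0,v0,u1,v1=b;q=P[v0:v1,u0:u1].reshape(-1,3);q=q[(q[:,2]>.014)&(q[:,2]<.026)]
    vx,vy,x0,y0=cv2.fitLine(q[:,:2].astype(np.float32),cv2.DIST_HUBER,0,.01,.01).ravel();print(nm,len(q),np.degrees(np.arctan2(vy,vx)),x0,y0)
im,d,P=wpts();o=ctrl.get_obs();R=cv2.Rodrigues(o["tool_rot"])[0];L=(P-o["tool_pos"])@R
k=(d>0)&(P[...,2]>.019)&(P[...,2]<.03)&(abs(L[...,0])<.08)&(abs(L[...,1])<.06)
k=cv2.morphologyEx(k.astype(np.uint8),cv2.MORPH_OPEN,np.ones((5,5)))>0
r=cv2.minAreaRect((P[k][:,:2]*1000).astype(np.float32));print(o["tool_pos"],np.degrees(2*np.arctan2(o["tool_rot"][1],o["tool_rot"][0])),r)
E
```

```text
tool_pos: [0.4704, -0.2066, -0.032]
contact_force: [-0.2, 0.7, -0.1]
tool_pos: [0.4719, -0.2075, -0.0335]
contact_force: [-0.7, -0.3, 1.4]
t: 14.25
tool_pos: [0.4687, -0.2055, 0.0183]
tool_rot: [-3.131, -0.206, 0.009]
contact_force: [0.5, 0.1, 0.7]
opening: 0.0851
grip_force: 0.0
t: 14.67
tool_pos: [0.4611, -0.0559, 0.0309]
tool_rot: [3.127, -0.305, 0.001]
contact_force: [0.8, 0.6, -0.4]
opening: 0.0854
grip_force: 0.0
t: 15.08
tool_pos: [0.4615, -0.0581, 0.0308]
tool_rot: [3.127, -0.301, 0.0]
contact_force: [-0.1, 0.5, 0.2]
opening: 0.0856
grip_force: 0.0
left 130 5.2231526 0.6653232 -0.13146481
front 130 -84.613045 0.57738096 -0.22285655
[ 0.46148892 -0.05807916  0.03077196] -11.0057308458442 ((460.20458984375, -60.08027648925781), (63.648433685302734, 98.54826354980469), 79.12564849853516)
```

```bash
python3 -m crank '0 -.002 -.03 0;0 0 -.04 0;0 0 -.03 0;0 0 -.02 0;0 0 -.011 0' 100 40
python3 -m crank '0 0 0 0;0 0 0 0;0 0 0 0;0 0 0 0;0 0 0 0' 55 45 
python3 -m crank '0 0 0 0;0 0 .02 0;0 0 .03 0;0 0 .03 0;0 0 .03 0'
python3 -m crank '.041 -.027 .02 .018;.041 -.027 0 .018;.041 -.027 0 .018;.041 -.027 0 .018;.041 -.027 0 .018'
python3 -m crank '.041 -.027 0 .018;.041 -.027 0 .018;.041 -.027 0 .018;.041 -.027 0 .018;.041 -.027 0 .018'
python3 -m crank '0 0 0 0;0 0 0 0;0 0 0 0;0 0 0 0;0 0 0 0'
python3 - <<'E'
from h import *
save("wrist","pics/w4.png");im,d,P=wpts();o=ctrl.get_obs()
print(o["tool_pos"],np.degrees(2*np.arctan2(o["tool_rot"][1],o["tool_rot"][0])),o["contact_force"])
k=(d>0)&(P[...,2]>.024)&(P[...,2]<.038)&(P[...,1]<-.22)&(P[...,0]>.6)&(im.min(-1)>140)
print("charger",k.sum(),P[k].min(0) if k.any() else 0,P[k].max(0) if k.any() else 0)
E
```

```text
t: 15.55
tool_pos: [0.4603, -0.0584, -0.0363]
tool_rot: [-3.127, 0.301, 0.004]
contact_force: [0.3, 0.6, 0.3]
opening: 0.0855
grip_force: 0.0
t: 15.97
tool_pos: [0.462, -0.0583, -0.0341]
tool_rot: [3.127, -0.299, 0.003]
contact_force: [0.7, -0.8, 0.1]
opening: 0.0617
grip_force: 49.7
t: 16.38
tool_pos: [0.4606, -0.0577, 0.0208]
tool_rot: [-3.127, 0.299, 0.002]
contact_force: [1.1, 0.7, -3.0]
opening: 0.0616
grip_force: 50.2
t: 16.8
tool_pos: [0.5643, -0.1259, 0.0304]
tool_rot: [-3.14, 0.075, 0.001]
contact_force: [-0.2, 0.5, -2.8]
opening: 0.0621
grip_force: 50.3
t: 17.22
tool_pos: [0.6666, -0.1933, 0.03]
tool_rot: [-3.137, -0.147, 0.002]
contact_force: [0.5, 0.5, -3.3]
opening: 0.0619
grip_force: 50.3
t: 17.63
tool_pos: [0.6653, -0.1923, 0.03]
tool_rot: [-3.138, -0.145, 0.002]
contact_force: [-0.4, 0.7, -3.3]
opening: 0.0618
grip_force: 50.4
[ 0.66571474 -0.19252343  0.03025287] -354.7080730952919 [-0.2321031  -0.09219279 -2.70755663]
charger 2257 [ 0.65810255 -0.30998346  0.02889121] [ 0.69562301 -0.27222894  0.03607732]
```

View pics/w4.png

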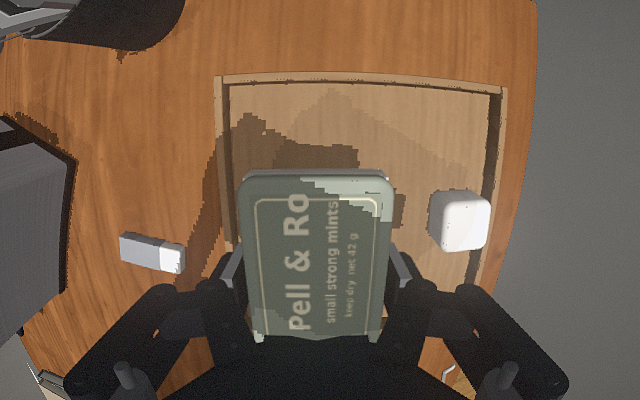

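The wrist view shows the tin over the tray at (315,255), with the charger clear at (460,220) and the tray's left wall at (225,160). I shift it 9 mm right and lower it.

```bash
python3 -m crank '0 -.009 0 0;0 -.009 -.02 0;0 0 -.03 0;0 0 -.03 0;0 0 -.02 0'
python3 -m crank '0 0 -.005 0;0 0 -.003 0;0 0 -.003 0;0 0 -.003 0;0 0 0 0'
python3 -m crank '0 0 -.002 0;0 0 -.002 0;0 0 0 0;0 0 0 0;0 0 0 0'
```

```text
t: 18.15
tool_pos: [0.6642, -0.2014, -0.0237]
tool_rot: [-3.136, -0.144, 0.006]
contact_force: [-0.0, 0.4, -3.5]
opening: 0.0622
grip_force: 50.3
t: 18.57
tool_pos: [0.6668, -0.2022, -0.0262]
tool_rot: [3.138, 0.145, 0.002]
contact_force: [0.1, 0.9, -4.0]
opening: 0.0619
grip_force: 50.4
t: 18.98
tool_pos: [0.6664, -0.2021, -0.0286]
tool_rot: [3.138, 0.145, 0.0]
contact_force: [-0.0, 0.5, -3.4]
opening: 0.0618
grip_force: 50.4
```

```bash
python3 -m crank '0 0 -.002 0;0 0 0 0;0 0 0 0;0 0 0 0;0 0 0 0'|grep -E 'pos|cont'
python3 -m crank '0 0 -.002 0;0 0 0 0;0 0 0 0;0 0 0 0;0 0 0 0'|grep -E 'pos|cont'
```

```text
tool_pos: [0.6666, -0.2022, -0.029]
contact_force: [-2.5, 1.4, 4.7]
tool_pos: [0.6665, -0.2022, -0.0291]
contact_force: [-6.2, 2.2, 9.3]
```

The floor contact is felt. I release, rise, and swing clear to the tread. On the way I half-turn the gripper so that the wrist camera faces away from the bin and lid.

```bash
python3 -m crank '0 0 .001 0;0 0 0 0;0 0 0 0;0 0 .04 0;0 0 .08 0' 100
python3 -m crank '0 0 .08 0;-.041 .038 .04 .078;-.041 .038 0 .078;-.041 .038 0 .078;-.041 .038 0 .078'
python3 -m crank '-.041 .038 0 .078;-.041 .038 0 .078;-.041 .038 0 .078;-.041 .038 0 .078;-.041 .038 0 .078'
python3 -m crank '-.041 .04 0 .078;.01 .03 0 .078;.01 .03 0 .078;.01 .03 0 .078;.01 .03 0 .078' 0
python3 -m crank '.01 .03 0 .078;.01 .03 0 .078;.01 .03 0 .078;.01 .03 0 .078;.01 .03 0 .078'
python3 -m crank '.01 .03 0 .078;0 0 0 .054;0 0 0 .054;0 0 0 .054;0 0 0 0'
python3 - <<'E'
from h import *
save("wrist","pics/w5.png");o=ctrl.get_obs()
print(o["tool_pos"],np.degrees(2*np.arctan2(o["tool_rot"][1],o["tool_rot"][0])),o["opening"],o["q"].round(2))
im,d,P=wpts();R=cv2.Rodrigues(o["tool_rot"])[0]
k=(d>0)&(P[...,2]>.04)&(P[...,2]<.056)&(abs(P[...,0]-.52)<.04)&(abs(P[...,1]-.138)<.05)
if k.sum()>20: print(k.sum(),P[k].min(0),P[k].max(0),cv2.minAreaRect((P[k][:,:2]*1000).astype(np.float32)))
E
```

```text
t: 20.23
tool_pos: [0.6614, -0.2001, 0.0228]
tool_rot: [-3.133, -0.144, 0.018]
contact_force: [0.1, -0.4, -0.2]
opening: 0.085
grip_force: 0.0
t: 20.65
tool_pos: [0.584, -0.1256, 0.0903]
tool_rot: [3.006, 0.91, 0.002]
contact_force: [-0.6, 0.2, -0.6]
opening: 0.0854
grip_force: 0.0
t: 21.07
tool_pos: [0.4808, -0.0303, 0.0894]
tool_rot: [2.592, 1.774, 0.0]
contact_force: [0.1, 0.7, 0.6]
opening: 0.085
grip_force: 0.0
t: 21.48
tool_pos: [0.4815, 0.0497, 0.0897]
tool_rot: [1.936, 2.473, 0.001]
contact_force: [-0.2, 1.4, 0.3]
opening: 0.0259
grip_force: 0.0
t: 21.9
tool_pos: [0.5066, 0.1247, 0.0895]
tool_rot: [1.1, 2.942, 0.0]
contact_force: [0.4, -0.1, -0.8]
opening: -0.0002
grip_force: 0.0
t: 22.32
tool_pos: [0.5114, 0.1391, 0.0895]
tool_rot: [0.536, 3.095, 0.0]
contact_force: [-0.1, -0.6, 0.5]
opening: 0.0002
grip_force: 0.0
[0.51138009 0.13896806 0.08951406] 160.16105919149447 7.304593364656413e-06 [ 0.12 -0.08  1.94  0.    1.29 -1.1 ]
2159 [0.49618673 0.11429356 0.04500527] [0.53952434 0.15873129 0.05294757] ((517.9224853515625, 137.00669860839844), (35.762760162353516, 35.508056640625), 68.95824432373047)
```

View pics/w5.png

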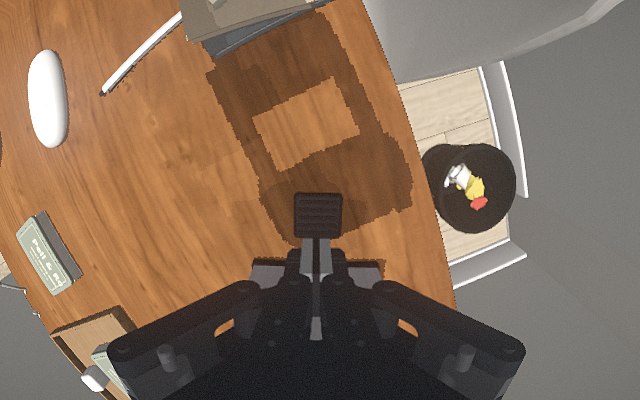

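The wrist view shows the closed fingertips (316,255) above the tread (318,215), with the bin behind the gripper. I press it slowly.

```bash
python3 -m crank '0 0 -.04 0;0 0 -.04 0;0 0 -.03 0;0 0 -.02 0;0 0 -.005 0' 0
python3 -m crank '0 0 -.004 0;0 0 -.005 0;0 0 -.005 0;0 0 -.005 0;0 0 -.005 0'
python3 -m crank '0 0 -.005 0;0 0 -.005 0;0 0 -.005 0;0 0 -.005 0;0 0 -.003 0'
python3 tip.py
```

```text
t: 22.83
tool_pos: [0.5097, 0.1386, 0.02]
tool_rot: [-0.54, -3.091, 0.002]
contact_force: [-0.7, 0.4, 0.4]
opening: -0.0002
grip_force: 0.0
t: 23.25
tool_pos: [0.5114, 0.1394, 0.0117]
tool_rot: [-0.539, -3.094, -0.001]
contact_force: [-4.8, 1.8, 6.6]
opening: 0.0
grip_force: 3.2
t: 23.67
tool_pos: [0.5114, 0.1394, -0.0006]
tool_rot: [0.539, 3.095, 0.001]
contact_force: [-2.3, 1.8, 3.6]
opening: 0.0001
grip_force: 2.1
1 1106 tip tool-z max pct [-0.0015 -0.0248 -0.0275] worldz [0.0004 0.0238]
-1 1033 tip tool-z max pct [-0.0013 -0.0252 -0.0274] worldz [0.0003 0.0241]
tcp [ 0.5115  0.1392 -0.001 ] open -0.0002 F [-2.8  2.1  3.1]
```

```bash
python3 -m crank '0 0 -.003 0;0 0 -.003 0;0 0 -.002 0;0 0 -.002 0;0 0 0 0'|grep -E 'pos|cont'
python3 -m crank '0 0 -.002 0;0 0 0 0;0 0 -.002 0;0 0 0 0;0 0 0 0'|grep -E 'pos|cont'
python3 -m crank '0 0 -.002 0;0 0 0 0;0 0 0 0;0 0 0 0;0 0 0 0'|grep -E 'pos|cont'
```

```text
tool_pos: [0.5118, 0.1392, -0.0049]
contact_force: [-7.0, 1.2, 11.4]
tool_pos: [0.5118, 0.1393, -0.0052]
contact_force: [-12.2, 0.6, 22.2]
tool_pos: [0.5119, 0.1393, -0.0053]
contact_force: [-15.0, 0.1, 27.8]
```

The pedal is at its stop. I go back to the empty tin.

```bash
python3 -m crank '0 0 .01 0;0 0 .04 0;0 0 .06 0;-.04 0 .03 0;-.042 -.02 0 0' 0
python3 -m crank '0 -.067 0 .031;0 -.067 0 .031;0 -.067 0 .031;0 -.067 0 .031;0 -.067 0 .031' 100
python3 -m crank '0 -.067 0 .031;0 -.067 0 .031;0 -.067 0 .031;0 -.067 0 .031;0 -.067 0 .027'
python3 -m crank '0 0 -.03 0;0 0 -.03 0;0 0 0 0;0 0 0 0;0 0 0 0'
python3 - <<'E'
from h import *
im,d,P=wpts();o=ctrl.get_obs();R=cv2.Rodrigues(o["tool_rot"])[0];L=(P-o["tool_pos"])@R
k=(d>0)&(P[...,2]>.019)&(P[...,2]<.03)&(abs(L[...,0])<.08)&(abs(L[...,1])<.06)
k=cv2.morphologyEx(k.astype(np.uint8),cv2.MORPH_OPEN,np.ones((5,5)))>0
r=cv2.minAreaRect((P[k][:,:2]*1000).astype(np.float32));print(o["tool_pos"],np.degrees(2*np.arctan2(o["tool_rot"][1],o["tool_rot"][0])),r)
a,_=ctrl.get_image("top");b,_=ctrl.get_image("side")
a=a[60:260,170:420];b=b[150:310,200:450]
cv2.imwrite("pics/chk.png",np.hstack([cv2.resize(a,(400,320)),cv2.resize(b,(400,320))])[:,:,::-1])
E
```

```text
t: 25.38
tool_pos: [0.4747, 0.1294, 0.0656]
tool_rot: [0.536, 3.085, 0.004]
contact_force: [0.4, -0.3, 0.3]
opening: -0.0002
grip_force: 0.0
t: 25.8
tool_pos: [0.4705, -0.0408, 0.0607]
tool_rot: [0.155, 3.136, -0.003]
contact_force: [1.4, -0.2, 0.5]
opening: 0.0604
grip_force: 0.0
t: 26.22
tool_pos: [0.4701, -0.2087, 0.0606]
tool_rot: [-0.216, 3.133, -0.003]
contact_force: [0.8, 1.3, 0.9]
opening: 0.0853
grip_force: 0.0
t: 26.63
tool_pos: [0.4706, -0.2063, 0.0311]
tool_rot: [-0.214, 3.134, -0.001]
contact_force: [-0.3, 0.7, -0.1]
opening: 0.0857
grip_force: 0.0
[ 0.47097716 -0.20635406  0.03157036] 187.8277138286928 ((470.0847473144531, -209.0934295654297), (98.39468383789062, 63.81251907348633), 7.527890205383301)
```

View pics/chk.png

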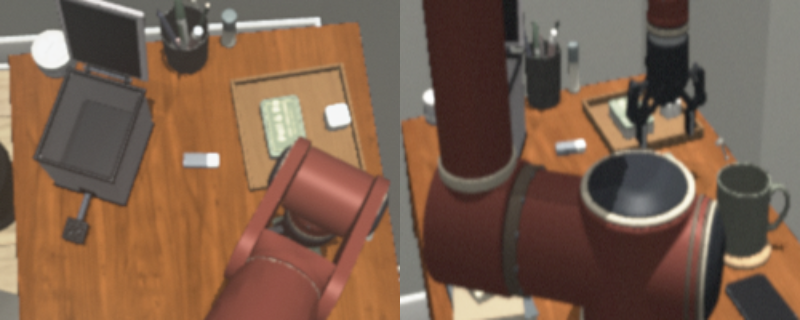

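The picture shows the lid standing open (left half, top left), the full tin lying flat in the tray at (282,125), and the charger and eraser where they were. I grip the empty tin, lift it high and carry it over the bin mouth.

```bash
python3 -m crank '0 -.003 -.03 0;0 0 -.04 0;0 0 -.03 0;0 0 -.02 0;0 0 -.012 0' 100 40
python3 -m crank '0 0 0 0;0 0 0 0;0 0 0 0;0 0 0 0;0 0 0 0' 55 45 
python3 -m crank '0 0 .02 0;0 0 .05 0;0 0 .066 0;0 0 .066 0;0 0 .066 0'
python3 -m crank '0 0 .066 0;0 0 .066 0;.033 .06 0 -.031;.033 .06 0 -.031;.033 .06 0 -.031'
python3 -m crank '.033 .06 0 -.031;.033 .06 0 -.031;.033 .06 0 -.031;.033 .06 0 -.031;.033 .06 0 -.031'
python3 -m crank '.033 .06 0 -.031;.033 .06 0 -.031;0 0 0 0;0 0 0 0;0 0 0 0'
python3 - <<'E'
from h import *
save("wrist","pics/w6.png");o=ctrl.get_obs()
print(o["tool_pos"],np.degrees(2*np.arctan2(o["tool_rot"][1],o["tool_rot"][0])),o["contact_force"])
E
```

```text
t: 27.2
tool_pos: [0.4699, -0.2071, -0.0362]
tool_rot: [0.214, -3.133, -0.001]
contact_force: [0.2, 0.3, -0.4]
opening: 0.0851
grip_force: 0.0
t: 27.62
tool_pos: [0.471, -0.208, -0.0344]
tool_rot: [-0.213, 3.133, -0.002]
contact_force: [1.1, -0.0, 1.5]
opening: 0.062
grip_force: 49.2
t: 28.03
tool_pos: [0.4699, -0.2073, 0.1007]
tool_rot: [0.214, -3.134, -0.0]
contact_force: [1.2, -0.2, -1.4]
opening: 0.0621
grip_force: 49.4
t: 28.45
tool_pos: [0.5207, -0.1171, 0.167]
tool_rot: [0.022, 3.138, -0.002]
contact_force: [-0.0, -0.6, -1.5]
opening: 0.0619
grip_force: 49.4
t: 28.87
tool_pos: [0.6027, 0.0341, 0.1656]
tool_rot: [0.4, 3.115, -0.0]
contact_force: [0.2, -0.7, -0.5]
opening: 0.0619
grip_force: 49.4
t: 29.28
tool_pos: [0.635, 0.0923, 0.165]
tool_rot: [-0.547, -3.093, 0.001]
contact_force: [0.6, -0.0, -1.3]
opening: 0.0619
grip_force: 49.5
[0.6348991  0.09179183 0.1649839 ] -200.12083022591005 [ 0.55342275 -0.81775119 -1.34455875]
```

View pics/w6.png

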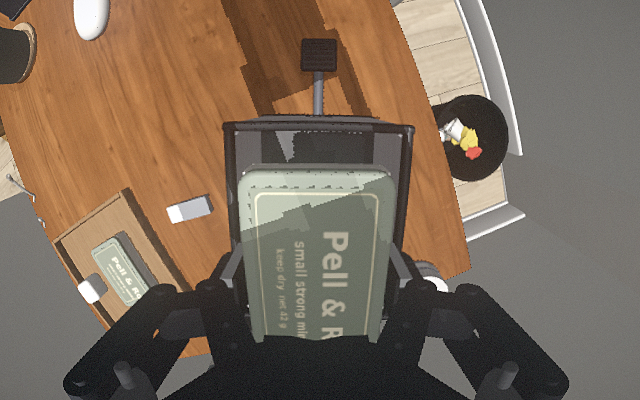

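The wrist view shows the tin (315,255) squarely over the mouth, whose rim runs from x=228 to x=412, with the pedal beyond at (318,55). I lower it to mouth height and release.

```bash
python3 -m crank '0 0 -.03 0;0 0 -.03 0;0 0 -.02 0;0 0 -.016 0;0 0 0 0'
python3 -m crank '0 0 0 0;0 0 0 0;0 0 0 0;0 0 0 0;0 0 0 0' 100
python3 -m crank '0 0 .04 0;0 0 .06 0;0 0 .04 0;0 0 0 0;0 0 0 0'
python3 - <<'E'
from h import *
save("wrist","pics/w7.png");o=ctrl.get_obs();print(o["tool_pos"],o["contact_force"])
im,d,P=wpts();print(P[130:250:20,320].round(3))
E
```

```text
t: 29.75
tool_pos: [0.6329, 0.0919, 0.1126]
tool_rot: [-0.548, -3.087, 0.002]
contact_force: [-0.8, 0.2, -1.8]
opening: 0.0617
grip_force: 49.5
t: 30.17
tool_pos: [0.6359, 0.0925, 0.1177]
tool_rot: [0.548, 3.092, 0.001]
contact_force: [-0.1, 0.1, -0.0]
opening: 0.0855
grip_force: 0.0
t: 30.58
tool_pos: [0.6366, 0.0925, 0.1891]
tool_rot: [0.548, 3.089, 0.001]
contact_force: [0.4, -0.7, -1.3]
opening: 0.0854
grip_force: 0.0
[0.63543536 0.09243697 0.18699956] [-0.2606905   0.1543575  -0.56986363]
[[0.591 0.112 0.041]
 [0.608 0.106 0.066]
 [0.626 0.099 0.066]
 [0.645 0.092 0.066]
 [0.664 0.085 0.067]
 [0.695 0.074 0.042]]
```

View pics/w7.png

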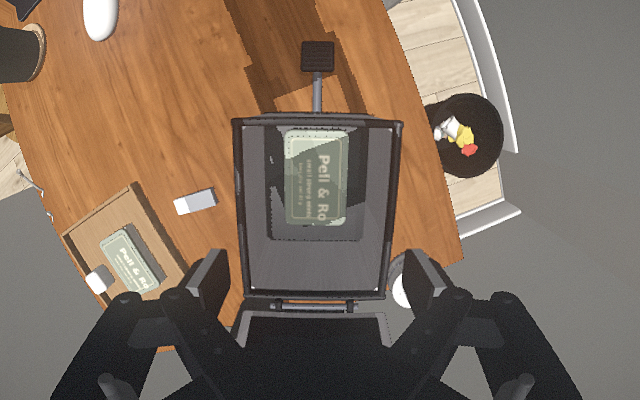

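The empty tin lies flat on the bin floor at (317,178). I return to the tread to pinch it.

```bash
python3 -m crank '-.05 .019 0 0;-.05 .019 0 0;-.05 .019 0 0;-.05 .019 0 0;-.05 .019 0 0' 70 30
python3 -m crank '0 0 -.06 0;0 0 -.08 0;0 0 -.08 0;0 0 -.06 0;0 0 -.02 0'
python3 -m crank '0 0 0 0;0 0 0 0;0 0 0 0;0 0 0 0;0 0 0 0'
python3 - <<'E'
from h import *
im,d,P=wpts();o=ctrl.get_obs();R=cv2.Rodrigues(o["tool_rot"])[0];L=(P-o["tool_pos"])@R
print(o["tool_pos"],np.degrees(2*np.arctan2(o["tool_rot"][1],o["tool_rot"][0])),o["opening"])
k=(d>0)&(P[...,2]>.016)&(P[...,2]<.034)&(abs(P[...,0]-.52)<.045)&(abs(P[...,1]-.138)<.05)
k=cv2.morphologyEx(k.astype(np.uint8),cv2.MORPH_OPEN,np.ones((15,15)))>0
print(k.sum(),cv2.minAreaRect((P[k][:,:2]*1000).astype(np.float32)),np.median(P[k],0),"tool y range",L[k][:,1].min(),L[k][:,1].max(),"x",L[k][:,0].min(),L[k][:,0].max())
E
```

```text
t: 31.1
tool_pos: [0.5079, 0.14, 0.1843]
tool_rot: [-0.548, -3.09, 0.002]
contact_force: [0.4, -0.0, 0.8]
opening: 0.0595
grip_force: 0.0
t: 31.52
tool_pos: [0.5042, 0.1392, 0.0291]
tool_rot: [-0.546, -3.081, 0.006]
contact_force: [-0.3, -0.1, -1.0]
opening: 0.0595
grip_force: 0.0
t: 31.93
tool_pos: [0.5122, 0.1401, 0.0391]
tool_rot: [0.548, 3.089, 0.002]
contact_force: [-0.7, -1.1, -0.6]
opening: 0.06
grip_force: 0.0
[0.51180534 0.14010562 0.03868269] 159.8933297989818 0.05953274700503594
2211 ((515.9133911132812, 137.40725708007812), (35.13677215576172, 34.81098556518555), 69.23896026611328) [0.51369217 0.13722984 0.02604199] tool y range -0.018807062948431985 0.016414343313370404 x -0.022091097425104567 0.012663694693902489
```

```bash
python3 -m crank '0 0 -.03 0;0 0 -.04 0;0 0 -.03 0;0 0 -.015 0;0 0 -.007 0' 70 30
python3 -m crank '0 0 0 0;0 0 0 0;0 0 0 0;0 0 0 0;0 0 0 0' 30 30
python3 -m crank '0 0 0 0;0 0 .002 0;0 0 .003 0;0 0 .003 0;0 0 .003 0'
python3 -m crank '0 0 .003 0;0 0 .003 0;0 0 .003 0;0 0 .003 0;0 0 .003 0'
python3 tip.py
```

```text
t: 32.4
tool_pos: [0.5097, 0.1398, -0.0251]
tool_rot: [-0.548, -3.092, 0.001]
contact_force: [-0.9, -0.6, -0.0]
opening: 0.0595
grip_force: 0.0
t: 32.82
tool_pos: [0.5113, 0.1405, -0.0231]
tool_rot: [0.549, 3.091, 0.003]
contact_force: [0.1, 3.4, 2.9]
opening: 0.0357
grip_force: 31.2
t: 33.23
tool_pos: [0.5111, 0.1405, -0.0191]
tool_rot: [0.549, 3.091, 0.003]
contact_force: [5.8, 5.0, -7.0]
opening: 0.035
grip_force: 30.7
t: 33.65
tool_pos: [0.5113, 0.1405, -0.0115]
tool_rot: [0.549, 3.091, 0.003]
contact_force: [5.7, 5.1, -5.6]
opening: 0.0355
grip_force: 30.6
1 2336 tip tool-z max pct [-0.0121 -0.0412 -0.045 ] worldz [0.001  0.0301]
-1 2658 tip tool-z max pct [-0.0113 -0.0416 -0.0451] worldz [0.     0.0304]
tcp [ 0.5113  0.1405 -0.0112] open 0.0353 F [ 5.   4.  -4.1]
```

```bash
python3 -m crank '0 0 .003 0;0 0 .003 0;0 0 .003 0;0 0 .003 0;0 0 .003 0' | grep -E 'pos|cont|open'
python3 -m crank '0 0 .002 0;0 0 .002 0;0 0 .002 0;0 0 .002 0;0 0 .001 0' | grep -E 'pos|cont|open'
python3 -m crank '0 0 .001 0;0 0 .001 0;0 0 0 0;0 0 0 0;0 0 0 0'| grep -E 'pos|cont|open'
```

```text
tool_pos: [0.5119, 0.1403, -0.0037]
contact_force: [7.0, 4.2, -4.9]
opening: 0.0351
tool_pos: [0.5124, 0.1401, 0.0011]
contact_force: [7.2, 3.9, -4.1]
opening: 0.0354
tool_pos: [0.5125, 0.14, 0.0022]
contact_force: [7.4, 3.7, -3.9]
opening: 0.035
```

```bash
python3 -m crank '0 0 .002 0;0 0 .001 0;0 0 0 0;0 0 0 0;0 0 0 0'| grep -E 'pos|cont'
python3 -m crank '0 0 .002 0;0 0 .001 0;0 0 0 0;0 0 0 0;0 0 0 0'| grep -E 'pos|cont'
python3 - <<'E'
from h import *
im,d,P=wpts()
k=(d>0)&(P[...,2]>.025)&(P[...,2]<.06)&(abs(P[...,0]-.517)<.025)&(abs(P[...,1]-.1375)<.012)
h=np.histogram(P[k][:,2],np.arange(.025,.06,.0025));print(h)
P=pts("top",ctrl.get_image("top")[1])
k=(P[...,2]>.12)&(abs(P[...,0]-.66)<.14)&(abs(P[...,1]-.08)<.12);print("top z in bin region",np.percentile(P[k][:,2],[5,50,95,99]),k.sum())
E
```

```text
tool_pos: [0.5126, 0.14, 0.003]
contact_force: [9.6, 3.3, -8.7]
tool_pos: [0.5125, 0.1399, 0.003]
contact_force: [15.9, 3.7, -18.2]
(array([   0,    0,    0,    0,    0,    1,    4,  114,  193, 1251, 2003,
          7,    2]), array([0.025 , 0.0275, 0.03  , 0.0325, 0.035 , 0.0375, 0.04  , 0.0425,
       0.045 , 0.0475, 0.05  , 0.0525, 0.055 , 0.0575]))
top z in bin region [0.15139892 0.16182046 0.35030029 0.35481889] 4094
```

The force rises at the upper stop and the tread is back at about 50 mm. I release, back off and check.

```bash
python3 -m crank '0 0 0 0;0 0 0 0;0 0 0 0;0 0 0 0;0 0 0 0' 85 | grep -E 'cont|open'
python3 -m crank '-.01 .004 .04 0;-.02 .007 .06 0;-.02 .007 .07 0;-.02 .007 .07 0;-.02 .007 .04 0'
python3 -m crank '-.03 -.06 .02 0;-.03 -.06 0 0;-.02 -.06 0 0;0 -.06 0 0;0 0 0 0'
python3 - <<'E'
from h import *
for i in range(1): im,d=ctrl.get_image("top")
P=pts("top",d);m=(P[...,2]>.13)&(P[...,2]<.2);m[:90]=0;m[190:]=0;m[:,:180]=0;m[:,275:]=0
print("lid z",np.percentile(P[m][:,2],[1,50,99]))
b=(d>0);b[185:215,195:235];q=P[185:215,195:235].reshape(-1,3);q=q[(q[:,2]>.035)&(q[:,2]<.08)];print("tread",len(q),np.median(q,0))
s,_=ctrl.get_image("side")
cv2.imwrite("pics/end.png",np.hstack([cv2.resize(im[60:310,160:450],(464,400)),cv2.resize(s[130:330,200:360],(320,400))])[:,:,::-1]); o=ctrl.get_obs();print(o["t"],o["tool_pos"],o["contact_force"])
E
```

```text
contact_force: [0.2, 0.5, -1.0]
opening: 0.073
t: 36.72
tool_pos: [0.4666, 0.1562, 0.1493]
tool_rot: [0.547, 3.088, 0.003]
contact_force: [1.0, 0.9, 0.5]
opening: 0.0728
grip_force: 0.0
t: 37.13
tool_pos: [0.425, 0.0323, 0.1551]
tool_rot: [0.555, 3.09, -0.003]
contact_force: [-0.0, 0.6, -0.3]
opening: 0.0728
grip_force: 0.0
lid z [0.13456311 0.16104229 0.16572104]
tread 0 [nan nan nan]
37.2333 [0.42528784 0.03525144 0.15496392] [-0.25465801 -0.31972022  0.49532757]
  return _methods._mean(a, axis=axis, dtype=dtype,
  ret = um.true_divide(
```

View pics/end.png

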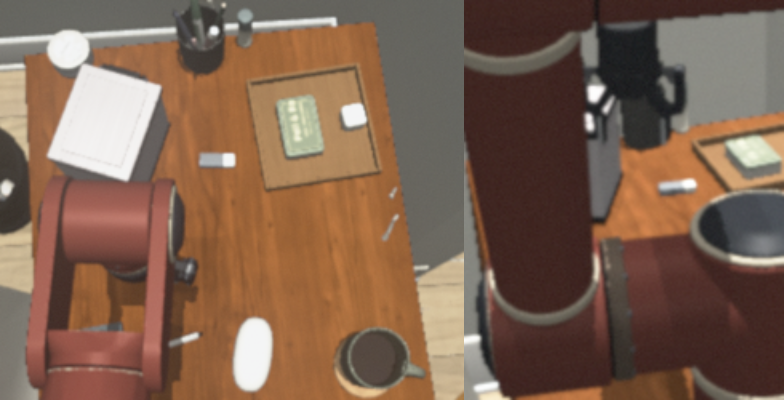

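The final picture shows the lid shut (median height 0.161 m, as at the start), the full tin flat in the tray, the charger, eraser and mug where they were, and the robot clear.

```bash
python3 -c "
from station import ctrl
print(ctrl.finish_job())"
```

```text
the job is handed in; nothing more can be done
None
```

The left tin was the full one and now lies flat in the tray; the empty right tin is in the bin, the pedal is fully back up with the lid closed, and the job was handed in after about 37 s.

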